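# Prop the exhibit panel and open the jar for dusting

## Robot

A 7-joint arm with a two-finger parallel gripper is mounted at the origin on the work surface. World frame = base frame: x ahead of the robot, y to its left, z up, the work surface at z = 0. Lengths are in m, angles in rad, forces in N, time in s.
With the tool pointing down it reaches from about 0.425 to 1.025 m from the base axis. Payload 9.4 kg.
Tool frame: the origin (TCP) lies midway between the tips of the shut fingers; the grasp point (between the pads) lies 19 mm behind it; z points along the fingers, y is the line along which they close (so a half turn about z gives the same grasp; the last joint's range is limited). The gripper opens to 93 mm and grips with 3 to 60 N. Pads are 15 mm wide; open, the fingers measure 128 mm over their backs; the gripper's body (75 mm by 188 mm) begins 65 mm behind the grasp point.
Start: joints at [-1.253, 0.599, -0.003, 1.599, 0.002, 0.943, -0.08], TCP at [0.279, 0.669, 0.219] pointing down, gripper open.
Joint ranges: [-2.57, 2.57], [-0.35, 1.97], [-1.29, 1.29], [0.11, 2.56], [-1.05, 4.19], [0.11, 1.86], [-2.63, 2.63]. Speed limits (rad/s): [2.22, 2.22, 3.01, 3.01, 3.14, 3.14, 3.14].

## Interface

Orientations are given as a unit quaternion [x, y, z, w].
In Python, from rig import arm gives the robot as it stands. The module is installed in compiled form; this text tells all that it offers.
- The arm moves only by the tool carry_out, never from a script. Its argument "moves" is a list of rows, each a list of 3 entries, a list of its own where there are three numbers: the opening, from 0 (shut) to 1 (fully open), then the shift along the world's x, y, z in cm, then the turn, a rotation vector about the world's x, y, z in degrees. In form: [[hand, [dx, dy, dz], [rx, ry, rz]], ...]. A call has 1 to 20 rows; each row is the pose to reach, as a shift and turn from the pose commanded when the call began; what a row does not reach only later rows make up. A row lasts 1/10 s, in which the tool goes at most 50 mm and 8.59 degrees, less where a joint would pass 70% of its speed; a pose out of reach is approached as far as the arm can. A call with a gripper value outside its range is refused whole. The fingers move at their own pace and stop on an object; "grip_force" is the grip in N (left out, the last holds). Time passes only in rows, so rows that repeat a pose let the fingers close. It gives the time, the measured TCP pose, the force, the opening and the grip force at its end, in the units of the state.
- arm.get_obs(): the state, without advancing time (a new reading comes with each control period).
- arm.snapshot(name): name is "side" or "top"; returns a dict with "img" (384x512x3 uint8, red, green, blue), "z_map" (384x512 float32, m along the optical axis (not along the pixel's ray), 0 where there is no reading), "fx", "fy", "cx", "cy" (pixels), "dist_coeffs" ([k1, k2, p1, p2, k3] as OpenCV has them; the pictures are not rectified), "eye" and "rotation" of the camera in the world. Camera axes: x right, y down, z forward; pixel columns grow to the right and rows downward; lengths in m; the calibration is good to about 2 mm. A picture is of the moment at which its call begins.
- arm.job_done(): hands the job in; it is judged then, once.
The state is a dict: "clock": time; "joints": joint angles; "dq": joint speeds; "joint_efforts": joint torques, N m; "tcp_pos": TCP position; "ee_rot": TCP orientation; "ft_force": force on the tool from outside, world axes, zero at the start; "moment": the same for the moment, N m; "gripper_width": finger opening in m; "grip_force": force on a finger pad.
Only numpy, scipy, OpenCV 4.12 (cv2) and the standard library are available. Lean on these libraries where they do the work, as an engineer would, in place of code of your own. Each camera call takes 0.05 s, during which the arm holds its last target. There are 200 camera calls.

## Task

Get ready to dust the exhibit for prints: take the wooden panel out of the plate rack and lean it, long side up, against the front of the steel angle plate, tipped back about 20 degrees from upright, and let go of it. Then unscrew the tight black cap of the square jar, which stays standing in its holder, stop turning as soon as the threads let go, lift the cap straight up and finish still holding it level a couple of centimetres above the jar's mouth. Leave the other things on the bench where they are.

Things in the scene. Friction and masses are not known exactly. Their poses are not given: they have to be found in the camera images.
- panel: Exhibit: a dark veneered wooden panel, 8 mm thick (x), 110 mm wide (y), 150 mm tall (z), 0.09 to 0.15 kg, with a thin brass keyhole plate low on its -x face (either face may show). Origin: middle of its lower 110 mm edge; z runs up the panel. It starts upright in the rack's middle slot, its foot 12 mm above the bench.
- rack: Pale wooden plate rack, fixed: a board 100 (x) by 130 (y) by 12 mm with four rows of dowels, tops 57 mm above the bench, which make three slots 11 mm wide (across x), running along y. Origin: centre of its underside; the middle slot is at x = 0.
- angle_plate: Black steel angle plate, fixed: an upright plate 120 mm wide (y), 80 mm high, 10 mm thick, on a foot that runs back 80 mm (+x), with two webs. Origin: middle of the lower edge of its front face. The flat front face is the plane x = 0 and looks along -x, towards the robot's side; all its metal lies at x > 0.
- plate_edge (a point): Middle of the upper edge of the angle plate's front face, 80 mm above the bench. A panel leaned on this edge with the lower edge of its back face on the bench 29 mm in front of the face plane tips back 20 degrees; friction holds it up to about 30 degrees.
- holder: Grey weighted jar holder, fixed: a block 100 by 100 by 30 mm with a square pocket 58.5 mm wide in its top, pocket floor 6 mm above the bench, sides parallel to its x and y. It keeps the jar from turning (about 3 degrees of play). Origin: centre of its underside.
- jar: White square plastic jar, 56 by 56 mm, 60 mm to the shoulder, which narrows to a neck of 20 mm radius; 0.19 to 0.31 kg. It stands loose in the holder's pocket, so pulling on a cap that is still threaded pulls it out. Origin: centre of its underside, 6 mm above the bench; z up its axis.
- jar_mouth (a point): Centre of the jar's mouth, level with its rim, 95 mm above the jar's foot. At the end the cap's lower rim is a couple of centimetres above this point.
- cap: Black ribbed round screw cap, 55 mm across and 22 mm tall, screwed tight on the jar. Origin: centre of its lower rim, 84 mm above the bench when tight; z up. Below it stands only the neck and, 12 to 18 mm lower, the shoulder. Loose, it lifts straight off; its lower rim clears the jar's rim 17 mm above the tight height. Its x axis is parallel to the jar's when tight.
- cap_top (a point): Centre of the cap's top, 106 mm above the bench when tight. The thread is right-handed (loosens anticlockwise seen from above), short, three-start: about 0.5 N m (grip with 25 N or more), rises 1 mm while turning, lets go after about 52 degrees, turns free up to about 90, then meets the next thread. 65 to 75 degrees in one grasp is right.
- tape_roll: Bystander: roll of paper tape, 52 mm across, 19 mm tall, lying flat. Origin: centre of its underside.
- magnifier: Bystander: hand magnifier lying flat, lens ring 68 mm across, handle 90 mm long towards its -x, up to 13 mm high. Origin: centre of the lens ring's underside.
- marker: Bystander: white folded marker tent, 82 (x) by 70 (y) mm, about 70 mm tall. Origin: centre of its underside.
- brush: Bystander: soft round brush lying along x, about 180 mm long, 20 mm high at most. Origin: on the bench under its handle, 75 mm from the handle's end.
Not all that is in view belongs to the job. There is more than one size of the panel; the job needs the middle-sized. What is shaped like the angle_plate but green or purple is not meant.

How it is judged:
On the way, in this order (a step that is already met when the one before it is completed fails the run):
1. the panel leans against the front of the angle plate, foot on the bench, let go and at rest (angle between panel's own z axis and vertical between 0.17 and 0.62 rad and height (world z) of panel below 0.012 m and x of panel in the frame of angle_plate between -0.075 and -0.008 m and y of panel in the frame of angle_plate between -0.045 and 0.045 m and angle between the y axis of panel and the y axis of angle_plate, either way round below 0.35 rad and contact force between panel and angle_plate above 0.03 N and contact force between panel and the arm below 0.02 N and contact force between panel and the fingers below 0.02 N and linear speed of panel below 0.03 m/s), for 0.3 s.
2. the cap is turned until its threads let go, still down on the jar, the jar in its holder (angle between the x axis of cap and the x axis of jar, either way round above 0.8 rad and z of cap in the frame of jar below 0.086 m and z of jar in the frame of holder below 0.012 m and angle between jar's own z axis and vertical below 0.1 rad), for 0.1 s.
At the end, for the whole second after the job is handed in: Panel at rest and released, leaning 10 to 35 degrees on the angle plate's front, within 45 mm of its middle. Cap turned 43 to 137 degrees, gripped, level within 11 degrees, its rim 4 to 45 mm over the jar's, within 15 mm of centre. Jar upright in holder; others moved under 30 mm (all of step 1 and z of jar in the frame of holder below 0.012 m and angle between jar's own z axis and vertical below 0.1 rad and z of cap in the frame of jar between 0.099 and 0.14 m and horizontal distance between cap and jar below 0.015 m and angle between cap's own z axis and vertical below 0.2 rad and angle between the x axis of cap and the x axis of jar, either way round above 0.75 rad and contact force between cap and the fingers above 1 N and contact force between cap and jar below 0.02 N and linear speed of cap below 0.03 m/s and distance of each of tape_roll, magnifier, marker, brush from where it was at the start of the episode below 0.03 m); the arm keeps its last pose, push and grip.
It fails at once if the jar is pulled up out of its holder (z of jar in the frame of holder above 0.018 m).
It fails at once if another thing on the bench is pushed away (distance of any of tape_roll, magnifier, marker, brush from where it was at the start of the episode above 0.04 m).
It also fails if it takes over 54 s, if anything falls off the work surface, if the arm or the gripper's body presses on something with over 40 N, if the wrist force passes 120 N, or if a joint passes its speed limit or range.

## Working session

There is one attempt and no reset: what is moved stays moved. The work goes in short steps, Python scripts to look and compute and a tool call to move; the robot and the scene stay as the last step left them, time stands still between calls to the robot, and variables do not carry over. Pictures are saved under pics/ and viewed, at most 10 in all, crops included, and the job is handed in when it is done.

Besides the shell and the picture viewer there is one more tool, called after "Request:" as a command line: name --argument value ..., lists and objects as JSON in quotes. carry_out: Moves the arm, as the interface text tells. Its arguments: {"type":"object","properties":{"moves":{"type":"array","items":{"type":"array"}},"grip_force":{"type":"number"}},"required":["moves"]}

```bash
mkdir -p pics; cat > h.py <<'E'
import numpy as np, cv2
from rig import arm
def snap(n):
    s=arm.snapshot(n); s['K']=np.array([[s['fx'],0,s['cx']],[0,s['fy'],s['cy']],[0,0,1.]]); s['R']=np.array(s['rotation']); s['d']=np.array(s['dist_coeffs'],float); s['eye']=np.array(s['eye']); return s
def rays(s,uv):
    p=cv2.undistortPoints(np.array(uv,float).reshape(-1,1,2),s['K'],s['d'])[:,0]
    return np.c_[p,np.ones(len(p))]@s['R'].T
def plane(s,uv,z):
    r=rays(s,uv); return s['eye']+r*((z-s['eye'][2])/r[:,2])[:,None]
def depth(s,uv):
    uv=np.array(uv).reshape(-1,2); z=s['z_map'][uv[:,1].astype(int),uv[:,0].astype(int)]
    return s['eye']+rays(s,uv)*z[:,None]
def save(s,f): cv2.imwrite('pics/'+f,s['img'][:,:,::-1])
E
python3 - <<'E'
from h import *
for n in('top','side'):
    s=snap(n); save(s,n+'0.png'); print(n,s['eye'],s['R'].round(3).tolist(),s['d'],s['fx']); np.save(n+'0.npy',s,allow_pickle=True)
print(arm.get_obs())
E
```

```text
top [ 0.47341892 -0.01444609  1.08703408] [0.71, -0.704, 0.005, -0.025] [-0.15613399  0.          0.          0.          0.        ] 472.54728026300154
side [ 0.20745312 -0.48945602  0.65604527] [0.883, -0.273, 0.117, -0.362] [-0.01986745  0.          0.          0.          0.        ] 373.05689815800685
{'clock': 0.1, 'joints': array([-1.25270338,  0.60006416, -0.00255647,  1.60003756,  0.0018146 ,
        0.9428717 , -0.07977449]), 'dq': array([-0.00035137, -0.00247361,  0.00069771, -0.00124169,  0.00081965,
        0.00148375, -0.00040249]), 'joint_efforts': array([ 5.05076372e-03, -7.66554737e+01,  1.50226660e+00, -2.52940249e+01,
       -5.23287070e-02,  1.35687087e-02,  7.41611393e-05]), 'tcp_pos': array([0.27869275, 0.66883638, 0.21783677]), 'ee_rot': array([ 1.96066293e-01,  9.80590401e-01, -6.85849811e-04, -6.92450232e-05]), 'ft_force': array([ 0.63189866, -0.3781044 ,  0.44340833]), 'moment': array([-0.03733775,  0.00099717,  0.00862871]), 'grip_force': 0.0, 'gripper_width': 0.09299463812670378}
```

```bash
sed -i "s/s\['R'\]=np.array(s\['rotation'\])/s['R']=Rot.from_quat(s['rotation']).as_matrix()/; 1a from scipy.spatial.transform import Rotation as Rot" h.py; rm -f *.npy; head -5 h.py
```

```text
import numpy as np, cv2
from scipy.spatial.transform import Rotation as Rot
from rig import arm
def snap(n):
    s=arm.snapshot(n); s['K']=np.array([[s['fx'],0,s['cx']],[0,s['fy'],s['cy']],[0,0,1.]]); s['R']=Rot.from_quat(s['rotation']).as_matrix(); s['d']=np.array(s['dist_coeffs'],float); s['eye']=np.array(s['eye']); return s
```

View pics/top0.png

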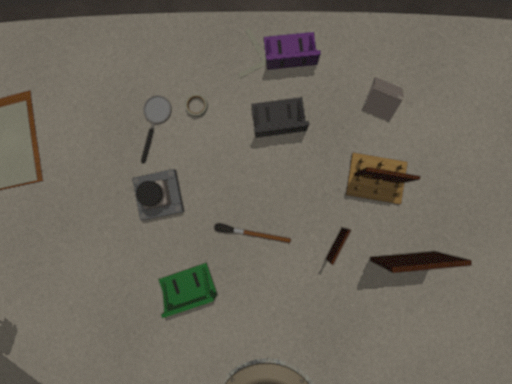

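View pics/side0.png

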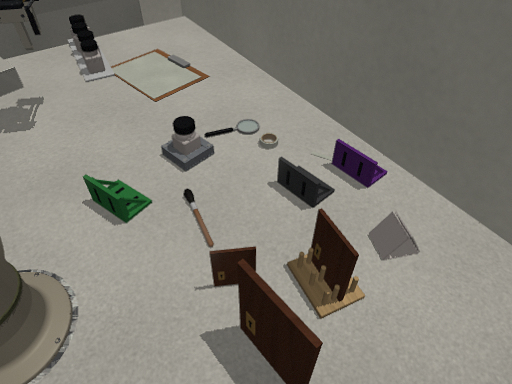

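```bash
cat >> h.py <<'E'
def cloud(s):
    v,u=np.nonzero(s['z_map']>0); uv=np.c_[u,v]; return depth(s,uv),uv
def rect(P):
    (c,wh,a)=cv2.minAreaRect(P[:,:2].astype(np.float32)*1000); return np.round(c,1),np.round(wh,1),round(a,1),len(P)
E
python3 - <<'E'
from h import *
T,S=snap('top'),snap('side')
Pt,ut=cloud(T);Ps,us=cloud(S)
def sel(P,uv,b,z): 
    m=(uv[:,0]>b[0])&(uv[:,0]<b[2])&(uv[:,1]>b[1])&(uv[:,1]<b[3])&(P[:,2]>z[0])&(P[:,2]<z[1]); return P[m]
bx={'plate':((235,85,320,145),(272,150,340,208)),'rack':((340,145,430,210),(282,205,370,318)),'holder':((125,160,195,225),(158,112,218,168))}
z={'plate':[(.05,.09),(.072,.088)],'rack':[(.007,.017),(.04,.062),(.065,.12),(.12,.17),(.152,.17)],'holder':[(.024,.036),(.1,.112)]}
for k in bx:
    for zz in z[k]:
        for P,u,b in((Pt,ut,bx[k][0]),(Ps,us,bx[k][1])):
            q=sel(P,u,b,zz); print(k,zz,rect(q) if len(q)>3 else len(q), q[:,2].mean().round(4) if len(q) else '')
q=sel(Ps,us,bx['holder'][1],(.01,.2));print(np.percentile(q[:,2],[50,90,99,100]))
for b,n,P,u in(((100,80,215,125),'t',Pt,ut),):
    pass
# bench residual
print(np.median(Pt[:,2]),np.median(Ps[:,2]))
# panel face plane fit from side
q=sel(Ps,us,bx['rack'][1],(.07,.158)); c=q.mean(0); print(c,np.linalg.svd(q-c,full_matrices=False)[2].round(3).tolist(),np.linalg.svd(q-c,full_matrices=False)[1])
E
```

```text
plate (0.05, 0.09) (array([661.5, -27.1]), array([ 32.2, 118.6]), 6.7, 431) 0.0731
plate (0.05, 0.09) (array([723.7, -17.6]), array([159.8, 121.1]), 8.2, 556) 0.0685
plate (0.072, 0.088) (array([652.3, -28.5]), array([ 10.6, 118.2]), 8.2, 284) 0.0792
plate (0.072, 0.088) (array([651.3, -28.1]), array([ 12.9, 120. ]), 8.0, 247) 0.0779
rack (0.007, 0.017) (array([ 547.1, -250. ]), array([130.1, 101.6]), 80.8, 1600) 0.0117
rack (0.007, 0.017) (array([ 563.3, -192.9]), array([257. , 115.3]), 72.8, 1531) 0.0118
rack (0.04, 0.062) (array([ 546.9, -249.1]), array([109.9,  72.7]), 81.1, 258) 0.0533
rack (0.04, 0.062) (array([ 537.9, -249.2]), array([ 71., 109.]), 2.5, 552) 0.0515
rack (0.065, 0.12) (array([ 543.2, -248.7]), array([112. ,   7.4]), 77.4, 162) 0.0927
rack (0.065, 0.12) (array([ 542.6, -248.5]), array([111.4,   9.1]), 84.5, 849) 0.0932
rack (0.12, 0.17) (array([ 547.1, -249. ]), array([110.5,   8.7]), 81.0, 360) 0.1536
rack (0.12, 0.17) (array([ 546.3, -248.6]), array([111.8,  10. ]), 80.8, 988) 0.1459
rack (0.152, 0.17) (array([ 547.1, -249.1]), array([110.3,   8.6]), 80.8, 253) 0.161
rack (0.152, 0.17) (array([ 546.2, -248.7]), array([111.1,   9.3]), 80.2, 413) 0.1594
holder (0.024, 0.036) (array([505.2, 251.1]), array([101.1, 101.1]), 12.2, 1075) 0.0296
holder (0.024, 0.036) (array([504.7, 253. ]), array([101.5, 103.3]), 12.2, 553) 0.0292
holder (0.1, 0.112) (array([504.6, 251.5]), array([54.1, 53. ]), 90.0, 527) 0.106
holder (0.1, 0.112) (array([504.8, 251.8]), array([54.5, 53.1]), 41.2, 248) 0.1054
[0.03510023 0.10524413 0.10752848 0.10836643]
-9.048675388023675e-05 -5.552768265193464e-06
[ 0.54209416 -0.25405479  0.11623715] [[-0.149, -0.989, 0.024], [-0.005, -0.024, -1.0], [-0.989, 0.149, 0.001]] [1.26862873 0.97439277 0.0419908 ]
```

```bash
python3 - <<'E'
from h import *
T=snap('top');P,u=cloud(T)
def sel(b,z): 
    m=(u[:,0]>b[0])&(u[:,0]<b[2])&(u[:,1]>b[1])&(u[:,1]<b[3])&(P[:,2]>z); return P[m]
q=sel((365,245,480,275),.02);print('large',rect(q[q[:,2]>q[:,2].max()-.01]),q[:,2].max())
q=sel((360,75,405,122),.01);print('marker',rect(q),q[:,2].max())
q=sel((320,220,355,270),.02);print('small',rect(q),q[:,2].max())
o=arm.get_obs();p=np.array(o['tcp_pos']);R0=Rot.from_quat(o['ee_rot'])
print('ty',R0.as_matrix()[:,1])
ya=np.degrees(np.arctan2(*R0.as_matrix()[:2,1][::-1]))
g=np.array([.5468,-.2488,.122]); print('to grasp cm',(g-p)*100,'yaw',-9.1-ya)
t=np.radians(8.1); x=np.array([np.cos(t),np.sin(t),0]); y=np.array([-np.sin(t),np.cos(t),0])
front=np.array([.6516,-.0283,0])-.005*x; print('front',front)
a=np.radians(20); uu=np.sin(a)*x+[0,0,np.cos(a)]
foot=front-.034*x+[0,0,.0014]; tcp=foot+.110*uu
Rr=Rot.from_rotvec(y*a)*Rot.from_euler('z',17.2,degrees=True)
print('place rel grasp cm',(tcp-g)*100,'rotvec',np.degrees(Rr.as_rotvec()),'u',uu,'yaw only then tilt')
E
```

```text
large (array([ 369.4, -312.3]), array([ 13. , 155.2]), 4.8, 510) 0.21545469918022286
marker (array([ 732.2, -264.6]), array([71.9, 81.9]), 67.2, 998) 0.07148308392981839
small (array([ 398.8, -153.8]), array([ 7.3, 82.8]), 63.0, 370) 0.11648440014905659
ty [ 3.84582467e-01  9.23090381e-01 -6.88767939e-04]
to grasp cm [ 26.80010527 -91.78365194  -9.62065222] yaw -76.48217257606233
front [ 0.64664988 -0.02900451  0.        ]
place rel grasp cm [10.3435961  22.03058685 -1.72338117] rotvec [ 0.1751824  20.07391486 17.02447375] u [0.33860803 0.04819106 0.93969262] yaw only then tilt
```

Request:
carry_out --moves '[[0.5,[1.5,-5,2],[0,0,-5]],[0.5,[3,-10,4],[0,0,-10]],[0.5,[4.4,-15,6],[0,0,-14]],[0.5,[5.8,-20,8],[0,0,-18]],[0.5,[7.3,-25,8],[0,0,-22]],[0.5,[8.8,-30,8],[0,0,-26]],[0.5,[10.2,-35,8],[0,0,-30]],[0.5,[11.7,-40,8],[0,0,-34]],[0.5,[13.1,-45,8],[0,0,-38]],[0.5,[14.6,-50,8],[0,0,-42]],[0.5,[16.1,-55,8],[0,0,-46]],[0.5,[17.5,-60,8],[0,0,-50]],[0.5,[19,-65,8],[0,0,-54]],[0.5,[20.4,-70,8],[0,0,-58]],[0.5,[21.9,-75,8],[0,0,-62]],[0.5,[23.4,-80,8],[0,0,-66]],[0.5,[25,-86,8],[0,0,-72]],[0.5,[26.8,-91.8,8],[0,0,-76.5]],[0.5,[26.8,-91.8,8],[0,0,-76.5]],[0.5,[26.8,-91.8,8],[0,0,-76.5]]]'

```text
clock: 2.25
tcp_pos: [0.547, -0.2537, 0.2987]
ee_rot: [0.762, 0.647, -0.001, 0.001]
ft_force: [0.4, 0.4, -0.0]
gripper_width: 0.0463
grip_force: 0.0
```

Request:
carry_out --moves '[[0.5,[0,0,0],[0,0,0]],[0.5,[0,0,-3],[0,0,0]],[0.5,[0,0,-6],[0,0,0]],[0.5,[0,0,-8],[0,0,0]],[0.5,[0,0,-8],[0,0,0]]]'

```text
clock: 2.75
tcp_pos: [0.5455, -0.2464, 0.2163]
ee_rot: [0.761, 0.649, -0.001, -0.002]
ft_force: [-0.2, 0.3, -0.4]
gripper_width: 0.0467
grip_force: 0.0
```

```bash
python3 - <<'E'
from h import *
s=snap('side'); save(s,'s1.png'); o=arm.get_obs(); print(o['tcp_pos'],Rot.from_quat(o['ee_rot']).as_matrix()[:,1:].round(4).tolist())
E
```

```text
[ 0.54631253 -0.24724854  0.21795395] [[0.9875, -0.0023], [-0.1574, 0.0012], [-0.0024, -1.0]]
```

View pics/s1.png

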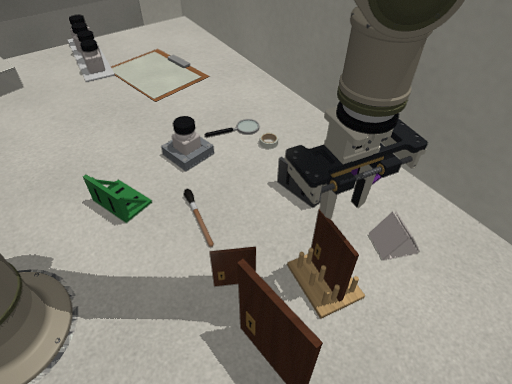

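The fingers (328,205 and 360,192) hang above and astride the panel's top edge (320-355, 215-265); nothing has been disturbed.

Request:
carry_out --moves '[[0.5,[0.05,-0.1,-3],[0,0,0]],[0.5,[0.05,-0.1,-6],[0,0,0]],[0.5,[0.05,-0.1,-8],[0,0,0]],[0.5,[0.05,-0.1,-9.6],[0,0,0]],[0.5,[0.05,-0.1,-9.6],[0,0,0]],[0.5,[0.05,-0.1,-9.6],[0,0,0]],[0,[0.05,-0.1,-9.6],[0,0,0]],[0,[0.05,-0.1,-9.6],[0,0,0]],[0,[0.05,-0.1,-9.6],[0,0,0]],[0,[0.05,-0.1,-9.6],[0,0,0]],[0,[0.05,-0.1,-9.6],[0,0,0]],[0,[0.05,-0.1,-9.6],[0,0,0]]]' --grip_force 25

```text
clock: 4.0
tcp_pos: [0.5474, -0.2498, 0.1227]
ee_rot: [0.761, 0.649, 0.0, 0.0]
ft_force: [1.0, 0.5, 1.5]
gripper_width: 0.0076
grip_force: 25.0
```

Request:
carry_out --moves '[[0,[0,0,1.5],[0,0,0]],[0,[0,0,3.5],[0,0,0]],[0,[0,0,5.5],[0,0,0]],[0,[0,0,7],[0,0,0]],[0,[0.2,1.5,7],[0,1,2]],[0,[0.8,4,7],[0,2,4]],[0,[1.8,7,7],[0,4,6]],[0,[3,10,7],[0,7,9]],[0,[4.5,13,7],[0,10,12]],[0,[6,16,6.5],[0,13,14]],[0,[7.5,18.5,5.5],[0.1,15,15.5]],[0,[8.8,20.5,4.5],[0.1,18,16.5]],[0,[9.8,21.6,3],[0.2,20,17]],[0,[10.3,22,2],[0.2,20.1,17]],[0,[10.3,22,1],[0.2,20.1,17]],[0,[10.3,22,1],[0.2,20.1,17]],[0,[10.3,22,1],[0.2,20.1,17]],[0,[10.3,22,1],[0.2,20.1,17]]]'

```text
clock: 5.8
tcp_pos: [0.6502, -0.0309, 0.1338]
ee_rot: [0.646, 0.743, -0.131, -0.114]
ft_force: [-0.3, 0.2, -0.9]
gripper_width: 0.0078
grip_force: 25.0
```

```bash
python3 - <<'E'
from h import *
s=snap('side'); save(s,'s2.png'); o=arm.get_obs(); print(o['tcp_pos'],o['gripper_width'],Rot.from_quat(o['ee_rot']).as_matrix()[:,1:].round(4).tolist())
E
```

```text
[ 0.65036162 -0.03063646  0.13379845] 0.007936733164010036 [[0.931, -0.3377], [0.1305, -0.0474], [-0.341, -0.9401]]
```

View pics/s2.png

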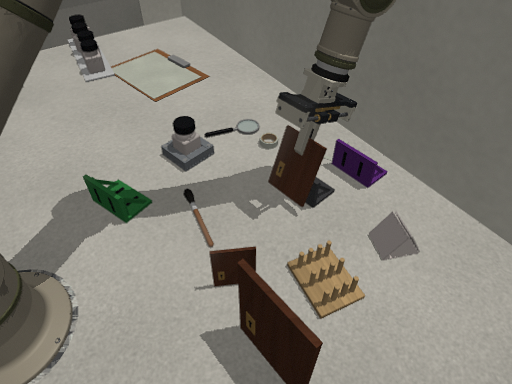

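The panel (270-325, 128-205) is held tilted just in front of the angle plate, foot still off the bench. I measure its pose by depth before lowering.

```bash
python3 - <<'E'
from h import *
s=snap('side');P,u=cloud(s)
im=s['img'].astype(int)[u[:,1],u[:,0]]
m=(u[:,0]>262)&(u[:,0]<330)&(u[:,1]>120)&(u[:,1]<210)&(im[:,0]>1.5*im[:,2])
t=np.radians(8.1); F=np.array([[np.cos(t),np.sin(t),0],[-np.sin(t),np.cos(t),0],[0,0,1]])
q=(P[m]-[.64665,-.0290,0])@F.T
c=np.median(q,0); q=q[np.abs(q-c).max(1)<.12]
for _ in range(3):
    c=q.mean(0);n=np.linalg.svd(q-c,full_matrices=False)[2][2]; n*=-np.sign(n[0]); q=q[np.abs((q-c)@n)<.004]
print(len(q),'n',n,'tilt',np.degrees(np.arcsin(n[2])),np.degrees(np.arctan2(n[1],-n[0])))
print('z',np.percentile(q[:,2],[0,.5,1,99.5,100]),'y',np.percentile(q[:,1],[0,1,99,100]))
x0=c[0]-n[2]/n[0]*(q[:,2].min()-c[2]); print('front face x at lowest',x0)
E
```

```text
2304 n [-9.39443345e-01 -2.30077769e-05  3.42704248e-01] tilt 20.04171738038586 -0.0014032230046677275
z [0.03268815 0.03395972 0.03476288 0.17138111 0.17300717] y [-0.05695779 -0.05596437  0.04938342  0.05112919]
front face x at lowest -0.03831641259336489
```

Request:
carry_out --moves '[[0,[0,0,-1],[0,0,0]],[0,[0,0,-1.8],[0,0,0]],[0,[0,0,-2.3],[0,0,0]],[0,[0,0,-2.5],[0,0,0]],[0,[0,0,-2.6],[0,0,0]],[0,[0,0,-2.6],[0,0,0]],[0,[0,0,-2.6],[0,0,0]]]'

```text
clock: 6.6
tcp_pos: [0.6505, -0.0298, 0.1068]
ee_rot: [0.646, 0.744, -0.131, -0.114]
ft_force: [0.3, -0.6, -0.5]
gripper_width: 0.0078
grip_force: 25.0
```

Request:
carry_out --moves '[[0,[0,0,-0.1],[0,0,0]],[0,[0,0,-0.2],[0,0,0]],[0,[0,0,-0.2],[0,0,0]]]'

```text
clock: 6.9
tcp_pos: [0.6506, -0.0298, 0.1053]
ee_rot: [0.646, 0.744, -0.131, -0.114]
ft_force: [0.3, 0.6, 3.8]
gripper_width: 0.0077
grip_force: 25.0
```

Request:
carry_out --moves '[[0.13,[0,0,0],[0,0,0]],[0.2,[0,0,0],[0,0,0]],[0.3,[0,0,0],[0,0,0]],[0.35,[0,0,0],[0,0,0]],[0.35,[0,0,0],[0,0,0]],[0.35,[0.3,0.05,0.9],[0,0,0]],[0.35,[1,0.15,2.8],[0,0,0]],[0.35,[2,0.3,5.6],[0,0,0]],[0.35,[3,0.45,8.4],[0,0,0]],[0.35,[4,0.6,11.2],[0,0,0]],[0.35,[4,0.6,11.2],[0,0,0]]]'

```text
clock: 8.0
tcp_pos: [0.6932, -0.0241, 0.2211]
ee_rot: [0.646, 0.744, -0.129, -0.111]
ft_force: [-1.0, 0.6, 0.0]
gripper_width: 0.0326
grip_force: 0.0
```

```bash
python3 - <<'E'
from h import *
s=snap('side');save(s,'s3.png');P,u=cloud(s)
im=s['img'].astype(int)[u[:,1],u[:,0]]
m=(u[:,0]>255)&(u[:,0]<330)&(u[:,1]>125)&(u[:,1]<225)&(im[:,0]>1.5*im[:,2])
t=np.radians(8.1); F=np.array([[np.cos(t),np.sin(t),0],[-np.sin(t),np.cos(t),0],[0,0,1]])
q=(P[m]-[.64665,-.0290,0])@F.T
c=np.median(q,0); q=q[np.abs(q-c).max(1)<.12]
for _ in range(3):
    c=q.mean(0);n=np.linalg.svd(q-c,full_matrices=False)[2][2]; n*=-np.sign(n[0]); q=q[np.abs((q-c)@n)<.004]
print(len(q),'tilt',np.degrees(np.arcsin(n[2])),np.degrees(np.arctan2(n[1],-n[0])))
print('z',q[:,2].min(),q[:,2].max(),'y',np.percentile(q[:,1],[1,99]))
o=arm.get_obs();p=o['tcp_pos'];M=Rot.from_quat(o['ee_rot'])
D=Rot.from_rotvec([0,0,0])
T=snap('top');Pt,ut=cloud(T)
k=(ut[:,0]>130)&(ut[:,0]<190)&(ut[:,1]>165)&(ut[:,1]<220)&(Pt[:,2]>.1)
(cx,cy),r=cv2.minEnclosingCircle(Pt[k][:,:2].astype(np.float32)); print('cap',cx,cy,r,p)
for yaw in(-20,-10,0,10):   # tool y azimuth, tool down
    a=np.radians(yaw); y=np.array([np.cos(a),np.sin(a),0]); z=np.array([0,0,-1.]); X=np.cross(y,z)
    G=Rot.from_matrix(np.c_[X,y,z]); print(yaw,np.degrees((G*M.inv()).as_rotvec()))
print((np.array([cx,cy,.078])-p)*100)
E
```

```text
2452 tilt 21.950728449326657 -0.10188459425799903
z 0.0019733098250297454 0.1428175801133631 y [-0.05510549  0.05064754]
cap 0.4846368432044983 0.06535352021455765 0.02797597460448742 [ 0.69178705 -0.02396075  0.21892845]
-20 [ -2.05160088 -19.88398451 -27.78293303]
-10 [ -0.30898563 -19.8710574  -17.88421263]
0 [  1.41938495 -19.75720097  -7.98438929]
10 [  3.13351757 -19.54321992   1.91592183]
[-20.7150209    8.93142685 -14.09284526]
```

View pics/s3.png

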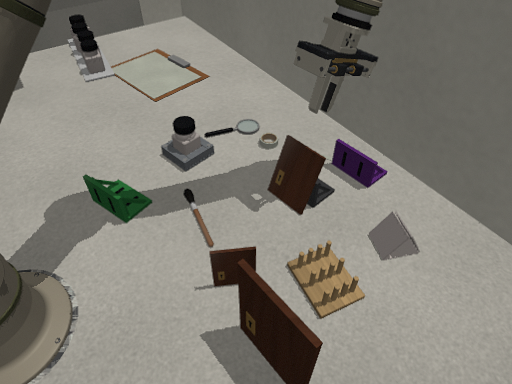

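The panel leans by itself at about 22° against the plate (270-325, 137-212), foot down, centred. Next is the cap, first to a pose above it.

Request:
carry_out --moves '[[0.35,[0,0,2],[0,0,0]],[0.5,[-1,2,3],[0,-3,-3]],[1,[-3,5,3],[0,-7,-6]],[1,[-5.5,8.5,3],[-0.1,-11,-10]],[1,[-8,12,3],[-0.2,-14,-13]],[1,[-10.5,15.5,3],[-0.3,-17,-16]],[1,[-13,19,2],[-0.3,-19,-17.5]],[1,[-15.5,23,1],[-0.3,-19.9,-17.9]],[1,[-17.5,26,0],[-0.3,-19.9,-17.9]],[1,[-18.7,27.5,0],[-0.3,-19.9,-17.9]],[1,[-18.7,27.5,-2],[-0.3,-19.9,-17.9]],[1,[-18.7,27.5,-2],[-0.3,-19.9,-17.9]],[1,[-18.7,27.5,-2],[-0.3,-19.9,-17.9]],[1,[-18.7,27.5,-2],[-0.3,-19.9,-17.9]]]' --grip_force 45

```text
clock: 9.5
tcp_pos: [0.5038, 0.2504, 0.197]
ee_rot: [0.767, 0.642, -0.001, -0.001]
ft_force: [0.0, 0.1, -0.2]
gripper_width: 0.0926
grip_force: 0.0
```

```bash
python3 - <<'E'
from h import *
s=snap('side');P,u=cloud(s)
k=(u[:,0]>160)&(u[:,0]<218)&(u[:,1]>105)&(u[:,1]<140)&(P[:,2]>.1)&(P[:,2]<.112)
print('cap',cv2.minEnclosingCircle(P[k][:,:2].astype(np.float32)),k.sum())
o=arm.get_obs();p=o['tcp_pos'];M=Rot.from_quat(o['ee_rot']).as_matrix();print(p,M[:,1:].round(4).tolist(),o['gripper_width'],o['joints'])
print((np.array([.5047,.2516,.078])-p)*100)
E
```

```text
cap ((0.5046806335449219, 0.25197210907936096), 0.02795208804309368) 243
[0.50390195 0.25056651 0.1971134 ] [[0.9845, -0.0029], [-0.1752, 0.0016], [-0.0031, -1.0]] 0.09289943442820978 [-0.93515771  0.47896253  0.54028379  2.01878913 -0.36361211  0.73934556
 -0.34753703]
[  0.07980513   0.103349   -11.91133987]
```

Request:
carry_out --moves '[[1,[0.1,0.1,-3],[0,0,0]],[1,[0.1,0.1,-6],[0,0,0]],[1,[0.1,0.1,-9],[0,0,0]],[1,[0.1,0.1,-11],[0,0,0]],[1,[0.1,0.1,-11.9],[0,0,0]],[1,[0.1,0.1,-11.9],[0,0,0]],[1,[0.1,0.1,-11.9],[0,0,0]],[0,[0.1,0.1,-11.9],[0,0,0]],[0,[0.1,0.1,-11.9],[0,0,0]],[0,[0.1,0.1,-11.9],[0,0,0]],[0,[0.1,0.1,-11.9],[0,0,0]],[0,[0.1,0.1,-11.9],[0,0,0]],[0,[0.1,0.1,-11.9],[0,0,0]]]' --grip_force 45

```text
clock: 10.85
tcp_pos: [0.5047, 0.2522, 0.0778]
ee_rot: [0.766, 0.643, -0.001, -0.001]
ft_force: [1.0, -1.0, 1.7]
gripper_width: 0.0547
grip_force: 45.0
```

```bash
python3 - <<'E'
from h import *
s=snap('side');cv2.imwrite('pics/s4.png',cv2.resize(s['img'][90:190,130:250,::-1],None,fx=5,fy=5))
o=arm.get_obs();print(o['tcp_pos'],o['gripper_width'],o['ft_force'],o['moment'],o['grip_force'])
E
```

```text
[0.504702   0.25226062 0.07773552] 0.05442090420696693 [ 1.20582146 -0.55756785  1.66079573] [-0.07314256 -0.13078049 -0.02391522] 45.00034489130485
```

View pics/s4.png

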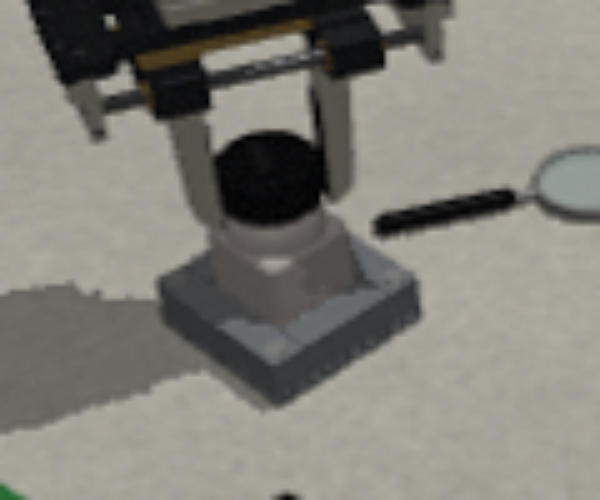

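Fingers hold the cap (215-325, 130-220) on both sides, tips clear of the shoulder; jar seated. I start to unscrew.

Request:
carry_out --moves '[[0,[0,0,0],[0,0,4]],[0,[0,0,0.02],[0,0,9]],[0,[0,0,0.03],[0,0,14]],[0,[0,0,0.04],[0,0,20]],[0,[0,0,0.05],[0,0,26]],[0,[0,0,0.06],[0,0,32]],[0,[0,0,0.07],[0,0,36]],[0,[0,0,0.07],[0,0,36]]]'

```text
clock: 11.7
tcp_pos: [0.5047, 0.252, 0.0783]
ee_rot: [0.53, 0.848, -0.001, -0.001]
ft_force: [1.4, -0.8, -1.1]
gripper_width: 0.0549
grip_force: 45.0
```

```bash
python3 - <<'E'
from h import *
o=arm.get_obs();y=Rot.from_quat(o['ee_rot']).as_matrix()[:,1];print(np.degrees(np.arctan2(y[1],y[0])),o['tcp_pos'],o['gripper_width'],o['ft_force'],o['moment'],o['joints'][6])
E
```

```text
26.0190746057643 [0.50465808 0.25198779 0.0783131 ] 0.05492757785111901 [ 1.39384327 -0.80903437 -1.07169335] [-0.14930644 -0.2571435  -0.00964865] 0.18364246950782126
```

Request:
carry_out --moves '[[0,[0,0,0.01],[0,0,5]],[0,[0,0,0.02],[0,0,10]]]'

```text
clock: 11.9
tcp_pos: [0.5047, 0.2522, 0.0785]
ee_rot: [0.454, 0.891, -0.001, -0.001]
ft_force: [1.8, -1.6, -0.7]
gripper_width: 0.0544
grip_force: 45.0
```

```bash
python3 - <<'E'
from h import *
o=arm.get_obs();y=Rot.from_quat(o['ee_rot']).as_matrix()[:,1];print(np.degrees(np.arctan2(y[1],y[0])),o['ft_force'],o['moment'])
s=snap('side');P,u=cloud(s)
b=(u[:,0]>165)&(u[:,0]<212)&(u[:,1]>110)&(u[:,1]<165)
for z in((.045,.062),(.062,.07)):
    k=b&(P[:,2]>z[0])&(P[:,2]<z[1]); print(z,rect(P[k]))
cv2.imwrite('pics/s5.png',cv2.resize(s['img'][90:190,130:250,::-1],None,fx=5,fy=5))
E
```

```text
36.02333944430522 [ 1.77758523 -1.60775128 -0.69383318] [-0.08331516 -0.33714723 -0.04507484]
(0.045, 0.062) (array([494.3, 236. ]), array([37.2, 73.4]), 59.7, 158)
(0.062, 0.07) (array([504.2, 250.1]), array([54.2, 52.7]), 13.8, 92)
```

View pics/s5.png

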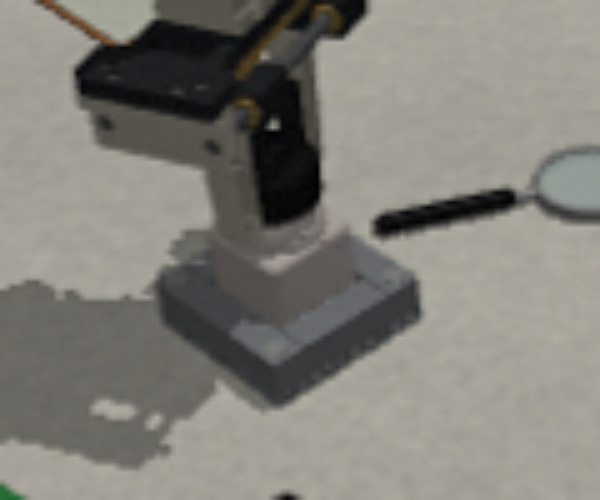

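Jar stays seated (215-355, 225-320), dragged about 1.5° by the cap, so torque goes through. I complete the turn to about 72°.

Request:
carry_out --moves '[[0,[0,0,0.01],[0,0,5]],[0,[0,0,0.02],[0,0,10]],[0,[0,0,0.02],[0,0,15]],[0,[0,0,0.02],[0,0,20]],[0,[0,0,0.02],[0,0,24]],[0,[0,0,0.02],[0,0,26]],[0,[0,0,0.02],[0,0,26]],[0,[0,0,0.02],[0,0,26]],[0,[0,0,0.02],[0,0,26]]]'

```text
clock: 12.85
tcp_pos: [0.5045, 0.2523, 0.0788]
ee_rot: [0.243, 0.97, -0.002, -0.001]
ft_force: [1.6, -0.8, 1.9]
gripper_width: 0.0545
grip_force: 45.0
```

```bash
python3 - <<'E'
from h import *
o=arm.get_obs();y=Rot.from_quat(o['ee_rot']).as_matrix()[:,1];print(np.degrees(np.arctan2(y[1],y[0])),o['tcp_pos'],o['ft_force'],o['moment'])
E
```

```text
61.887152779379676 [0.50450298 0.25226984 0.07876171] [ 1.57343409 -0.77038462  1.85091035] [-0.08742564 -0.49125239  0.01570239]
```

Request:
carry_out --moves '[[0,[0,0,0.2],[0,0,0]],[0,[0,0,0.4],[0,0,0]],[0,[0,0,0.4],[0,0,0]]]'

```text
clock: 13.15
tcp_pos: [0.5041, 0.2523, 0.0829]
ee_rot: [0.242, 0.97, -0.002, -0.001]
ft_force: [0.6, 0.4, -0.6]
gripper_width: 0.0547
grip_force: 45.0
```

```bash
python3 - <<'E'
from h import *
o=arm.get_obs();print(o['tcp_pos'],o['ft_force'])
s=snap('side');P,u=cloud(s)
b=(u[:,0]>165)&(u[:,0]<212)&(u[:,1]>130)&(u[:,1]<165)&(P[:,2]>.055)&(P[:,2]<.08)
print(np.percentile(P[b][:,2],[10,50,90]),np.histogram(P[b][:,2],12))
E
```

```text
[0.50407188 0.25230043 0.08287356] [ 0.60596816  0.43394761 -0.58631621]
[0.05833644 0.06515849 0.07545894] (array([20, 15, 20, 28, 35, 26, 14, 20, 20, 16, 17, 12]), array([0.05505339, 0.05704887, 0.05904436, 0.06103985, 0.06303533,
       0.06503082, 0.0670263 , 0.06902179, 0.07101727, 0.07301276,
       0.07500825, 0.07700373, 0.07899922]))
```

Request:
carry_out --moves '[[0,[0,0,0.3],[0,0,0]],[0,[0,0,0.6],[0,0,0]],[0,[0,0,1],[0,0,0]],[0,[0,0,1.5],[0,0,0]],[0,[0,0,2],[0,0,0]],[0,[0,0,2.5],[0,0,0]],[0,[0,0,3],[0,0,0]],[0,[0,0,3.3],[0,0,0]],[0,[0,0,3.4],[0,0,0]],[0,[0,0,3.4],[0,0,0]],[0,[0,0,3.4],[0,0,0]],[0,[0,0,3.4],[0,0,0]],[0,[0,0,3.4],[0,0,0]]]'

```text
clock: 14.5
tcp_pos: [0.5043, 0.2522, 0.1165]
ee_rot: [0.242, 0.97, -0.002, -0.001]
ft_force: [0.1, 1.1, -0.5]
gripper_width: 0.0546
grip_force: 45.0
```

```bash
python3 - <<'E'
from h import *
s=snap('side');save(s,'s6.png')
o=arm.get_obs();print(o['tcp_pos'],o['ft_force'],o['grip_force'])
E
```

```text
[0.50429113 0.25218285 0.11655756] [ 0.30859613 -0.02608432 -0.44914261] 44.999681332701584
```

View pics/s6.png

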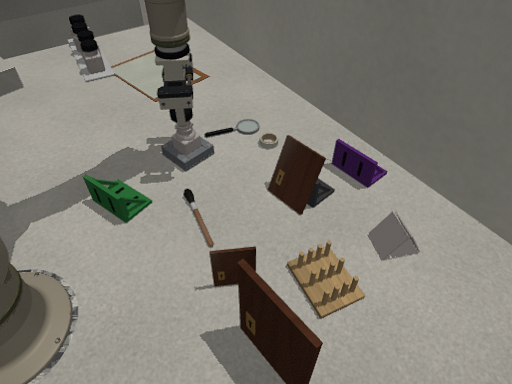

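The cap (180,113) hangs above the bare jar neck (185,130). The jar sits in its holder, the panel still leans, and the bystanders are untouched, so I hand in.

```bash
python3 -c "
from rig import arm
print(arm.job_done())"
```

```text
the job is handed in; nothing more can be done
None
```

The job is handed in, verdict not shown: the panel leans let go at about 22° on the angle plate, and the cap, turned about 72°, is held level roughly 2 cm above the jar's mouth with the jar still in its holder.

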